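# File a book into the row and square the row up with the pedal

### The arm

A 7-joint arm with a two-finger parallel gripper is mounted at the origin on the work surface. World frame = base frame: x ahead of the robot, y to its left, z up, the work surface at z = 0. Lengths are in m, angles in rad, forces in N, time in s.
With the tool pointing down it reaches from about 0.425 to 0.875 m from the base axis. Payload 4.7 kg.
Tool frame: the origin (TCP) lies at the very end of the fingers, on their centre line; the grasp point (between the pads) lies 19 mm behind it; z points along the fingers, y is the direction in which the jaws open and shut (so a half turn about z gives the same grasp; the last joint's range is limited). The gripper opens to 87 mm and grips with 3 to 60 N. Pads are 19 mm wide; open, the fingers measure 117 mm over their backs; the gripper's body (75 mm by 190 mm) begins 51 mm behind the grasp point.
Start: joints at [-1.31, 0.321, -0.07, 1.45, 0.023, 1.371, -0.057], TCP at [0.159, 0.63, 0.223] pointing down, gripper open.
Joint ranges: [-2.86, 2.86], [-0.3, 2.09], [-1.38, 1.24], [0.06, 2.45], [-1.56, 4.7], [0.09, 2.05], [-2.69, 2.69]. Speed limits (rad/s): [2.57, 2.57, 3.14, 3.14, 3.14, 3.14, 3.14].

### API

Orientations are given as a rotation vector (axis times angle).
In Python, from bench import * gives the robot as it stands.
- The arm moves only by the shell command python3 -m jog 'ROWS' [OPENING] [FORCE]. ROWS is JSON, a list of rows, each a list of 4 numbers: the shift along the world's x, y, z in mm, then the turn about the world's z in rad. In form: [[x, y, z, twist], ...]. A call has exactly 8 rows; each row is the pose to reach, as a shift and turn from the pose commanded when the call began; what a row does not reach only later rows make up. A row lasts 1/8 s, in which the tool goes at most 62.5 mm and 10.7 degrees, less where a joint would pass 70% of its speed; a pose out of reach is approached as far as the arm can. A call with a gripper value outside its range is refused whole. OPENING is the opening, from -1 (shut) to 1 (fully open), set as the call begins (- or left out, the last holds). The fingers move at their own pace and stop on an object; FORCE is the grip in N (left out, the last holds). Time passes only in rows, so rows that repeat a pose let the fingers close, or fill a call up. It gives the time, the measured TCP pose, the force and the opening at its end, in the units of the state.
- get_state(): the state, without advancing time (a new reading comes with each control period).
- get_image(name): name is "side" or "top"; returns a dict with "image" (400x640x3 uint8, red, green, blue), "fx", "fy", "cx", "cy" (pixels), "D" ([k1, k2, p1, p2, k3] as OpenCV has them; the pictures are not rectified), "position" and "rotation" of the camera in the world. Camera axes: x right, y down, z forward; pixel columns grow to the right and rows downward; lengths in m; the calibration is good to about 2 mm. A picture is of the moment at which its call begins. There is no depth.
- close_job(): hands the job in, once; it reports no verdict.
The state is a dict: "time": time; "joint_positions": joint angles; "qd": joint speeds; "joint_torque": joint torques, N m; "position": TCP position; "tool_rot": TCP orientation; "ft_force": force on the tool from outside, world axes, zero at the start; "torque": the same for the moment, N m; "grip_width": opening from 0.0 (shut) to 1.0 (fully open).
Only numpy, scipy, OpenCV 4.12 (cv2) and the standard library are available. Lean on these libraries where they do the work, as an engineer would, in place of code of your own. Each camera call takes 0.05 s, during which the arm holds its last target. There are 200 camera calls.

### The job

Slide the book that stands apart on the desk, spine towards the robot, upright into the row of books directly to the right (seen from the robot) of the one tall book, between it and its next neighbour, until it is fully in and level with the others. Then press the pedal under the projector shelf right down to its stop, hold it there for a moment so that the clamp plate squeezes the row together, and let it come all the way up again. Leave the rest of the desk as it is.

Things in the scene. Friction and masses are not known exactly. Their poses are not given: they have to be found in the camera images.
- station: Fixed metal row squarer; place and yaw vary. Origin on the desk under the row's mid-depth; x away from the robot, y left, z up. In its frame, mm: base plate 5 thick, x -70 to 135, y -185 to 185, with a 16 long ramp before it; books stand on it. Back wall face at x 64, top z 85. Row open to the robot; spines of books fully in stand at about x -63. Books and station are smooth (friction about 0.3).
- row_end (a point): Left end of the row: at the foot of the inner face of the fixed left end wall (station x -62, y 175, z 5 mm; wall 8 mm thick, top z 105). The row space runs from here to the right for 198 mm, to the aluminium clamp plate (station y -23 with the pedal up, x -56 to 56, top z 102).
- shelf_edge (a point): Middle of the front lower edge of the shelf over the pedal (station x 0, y -112, z 176 mm). The shelf is 135 wide, 135 deep, on two posts near its back edge (x 122); a white projector (top at z 245) stands on it.
- new_book: The book to file: hardback 125 long (x), 28 thick (y), 100 mm high, 0.25 kg (0.17 to 0.35), standing upright on its long edge on the desk, left or right of the station. Origin: centre of its underside. Its half-round spine (radius 14) at x -62.5 faces roughly the robot; the other end (x +62.5, corners rounded by 6) goes in first.
- new_spine (a point): Middle of the new book's rounded spine (book x -62.5, z 50 mm); it must face the robot when filed.
- tall_book: The one tall book of the row: 125 long (x), 30 thick (y), 125 mm high, 0.25 kg, half-round spine (radius 15) at x -62.5 towards the robot. Origin: centre of its underside; axes as station. First, second or third from the left in the row of four.
- row_book_a: Row book, 125 long, 30 thick, 100 mm high, 0.25 kg, half-round spine at x -62.5 towards the robot; origin centre of underside. Shares the three left places with tall_book and row_book_b. Row books stand loose on the base, 17 to 23 mm apart (less than the new book's thickness), and slide sideways when it is pushed in.
- row_book_b: Same as row_book_a.
- row_book_c: Same as row_book_a, always the rightmost of the row, beside the clamp plate.
- pedal_pad (a point): Point to press: on top of the pedal's tread, mid-width, 13 mm behind its front edge. Tread: steel, rubber-topped, 85 wide, 100 mm long, hinged at its back (along y at station x 85, z 48), front edge 13 mm in front of the shelf above. Up: this point at z 70, 106 below the shelf; it sinks 24 to the stop. Come tilted 30 to 45 degrees, fingers down and away from the robot, to clear the shelf.
- pedal (a joint): Pedal angle: 0 up, 0.28 rad at the stop. A spring raises it; pressed at pedal_pad it takes about 4 N at first, 12 to 18 N near the stop with books in the row. It drives the clamp plate to the left in proportion, 48 mm at the stop, which leaves about 2 mm of play in a row of all five books; the plate goes back with the pedal.
- flask: Black drinking flask, 70 mm diameter, 240 mm tall, on the other side of the station from the new book; origin centre of underside. Leave alone.
- cup: White cup, 74 mm diameter, 85 mm tall, right of the station; origin centre of underside. Leave alone.
- card_box: Small cardboard box 95 x 65 x 46 mm high, left of the station; origin centre of underside. Leave alone.
- mouse: White computer mouse 100 x 58 x 30 mm high, in front of the pedal, nearer the robot; origin centre of underside. Leave alone.
- tin: Steel tin, 66 mm diameter, 85 mm tall, right of the station, beyond the cup; origin centre of underside. Leave alone.
Things that resemble listed ones, but are neither listed nor needed, are in the scene too. What is shaped like the row_book_b but purple is not meant.

How it is judged:
On the way, in this order (a step that is already met when the one before it is completed fails the run):
1. the new book stands on the base in the row directly right of the tall book, spine out, fully in (within 12 mm of level) (x of new_book in the frame of station above -0.012 m and z of new_book in the frame of station below 0.01 m and y of new_book in the frame of tall_book between -0.062 and -0.024 m and x of new_spine in the frame of station below -0.04 m), for 0.2 s.
2. the pedal is pressed down to its stop (value of joint pedal above 0.26 rad), for 0.2 s.
At the end, for the whole second after the job is handed in: Pedal up (<0.03 rad). New book on the base, right of the tall book, centres 25.5-34.5 mm apart, square, spine out, at rest. All five books upright (0.08 rad), no origin over 12 mm in front of the station's. Row squeezed: row_book_c at station y > 35 mm (42 = tight) (value of joint pedal below 0.03 rad and y of new_book in the frame of tall_book between -0.0345 and -0.0255 m and z of new_book in the frame of station below 0.01 m and angle between each of new_book, tall_book, row_book_a, row_book_b, row_book_c's own z axis and vertical below 0.08 rad and angle between the x axis of new_book and the x axis of station, either way round below 0.08 rad and x of each of new_book, tall_book, row_book_a, row_book_b, row_book_c in the frame of station above -0.012 m and y of row_book_c in the frame of station above 0.035 m and linear speed of new_book below 0.02 m/s and x of new_spine in the frame of station below -0.04 m); the robot touches nothing.
It fails at once if a bystander (flask, cup, card box, mouse or tin) is shifted by more than 40 mm or knocked over (distance of any of flask, cup, card_box, mouse, tin from where it was at the start of the episode above 0.04 m or angle between any of flask, cup, tin's own z axis and vertical above 0.5 rad).
It also fails if it takes over 72 s, if anything falls off the work surface, if the arm or the gripper's body presses on something with over 40 N, if the wrist force passes 120 N, or if a joint passes its speed limit or range.

## Working session

There is one attempt and no reset: what is moved stays moved. The work goes in short steps, Python scripts to look and compute and a shell command to move; the robot and the scene stay as the last step left them, time stands still between calls to the robot, and variables do not carry over. Pictures are saved under pics/ and viewed, about 8 in all and at most 12, crops included, and the job is handed in when it is done.

```bash
mkdir -p pics
python3 - <<'E'
from bench import *
import cv2
for n in("side","top"):
    d=get_image(n); cv2.imwrite(f"pics/{n}0.png",d["image"][:,:,::-1])
    print({k:v for k,v in d.items() if k!="image"})
print(get_state())
E
```

```text
{'fx': 455.7708007914509, 'fy': 455.7708007914509, 'cx': 323.90828498963293, 'cy': 199.91680741146942, 'D': array([-0.11054501,  0.        ,  0.        ,  0.        ,  0.        ]), 'position': array([ 0.2627975 , -0.91768953,  0.91627171]), 'rotation': array([-2.2676992 ,  0.30545574, -0.1694752 ])}
{'fx': 508.7779386249059, 'fy': 508.7779386249059, 'cx': 321.50463189186746, 'cy': 197.57860936122174, 'D': array([-0.04424932,  0.        ,  0.        ,  0.        ,  0.        ]), 'position': array([ 0.42769189, -0.02982615,  1.50425844]), 'rotation': array([-2.20180557,  2.15143727, -0.07468995])}
{'time': 0.1, 'joint_positions': array([-1.30991945,  0.32177478, -0.07008305,  1.45153789,  0.0226029 ,
        1.37078715, -0.05688064]), 'qd': array([-1.60198248e-03, -1.58226052e-03,  1.13790011e-03, -2.16500962e-03,
        6.42301398e-06, -1.79270292e-03,  1.16315689e-03]), 'joint_torque': array([-2.45275633e-04, -4.92571306e+01, -4.05750722e-01, -3.13401604e+01,
       -6.40611537e-02,  3.94279032e-02,  6.27308577e-05]), 'position': array([0.158712  , 0.62982539, 0.22156163]), 'tool_rot': array([-3.86567267e-01, -3.11759938e+00,  2.69589083e-03]), 'ft_force': array([-0.6044365 ,  0.48526459, -0.10426168]), 'torque': array([-0.03973329, -0.02081781, -0.02578588]), 'grip_width': 1.0046427901546993}
```

View pics/side0.png

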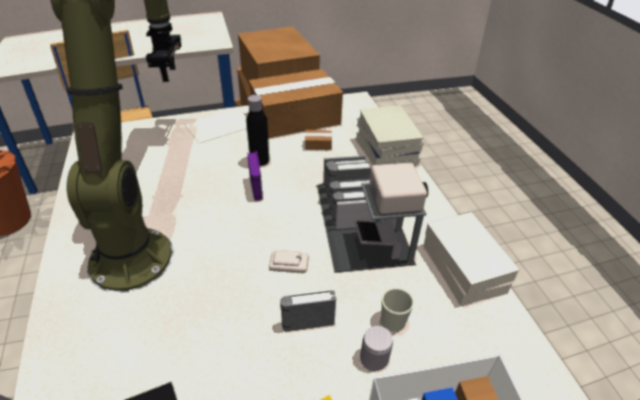

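View pics/top0.png

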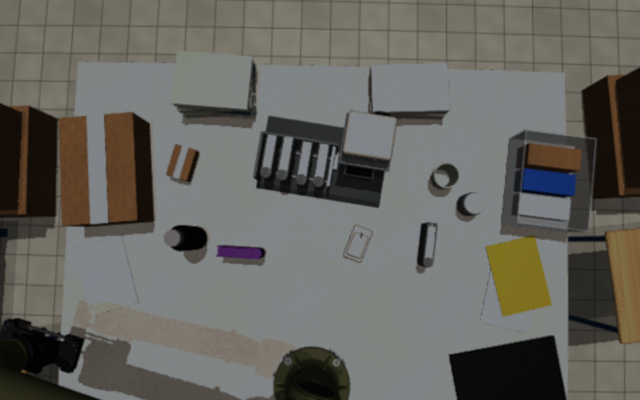

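Side view: new-book candidates are the grey book at (308,310), the purple upright book at (256,177, a decoy) and the row itself at (347,190). In the top view these are at (428,244), (241,252) and (268–320,160). By the description, I choose the grey book that stands apart and check it in a close crop.

```bash
cat > h.py <<'E'
from bench import *
import cv2, numpy as np
def cam(n):
    d=get_image(n); d["K"]=np.array([[d["fx"],0,d["cx"]],[0,d["fy"],d["cy"]],[0,0,1]]); d["R"]=cv2.Rodrigues(d["rotation"])[0]; return d
def ray(d,uv,z):
    p=cv2.undistortPoints(np.array(uv,float).reshape(-1,1,2),d["K"],d["D"])[:,0]
    v=np.c_[p,np.ones(len(p))]@d["R"].T; s=(z-d["position"][2])/v[:,2]
    return d["position"]+v*s[:,None]
def proj(d,P):
    R=d["R"].T; return cv2.projectPoints(np.array(P,float).reshape(-1,3),cv2.Rodrigues(R)[0],-R@d["position"],d["K"],d["D"])[0][:,0]
def crop(d,x,y,w,h,s,g=0.6):
    im=d["image"][y:y+h,x:x+w,::-1]; im=(255*(im/255.)**g).astype(np.uint8)
    return cv2.resize(im,None,fx=s,fy=s,interpolation=cv2.INTER_CUBIC)
E
python3 - <<'E'
from h import *
t=cam("top");s=cam("side")
a=crop(t,245,105,200,170,3.9,.5);b=crop(t,410,210,40,65,4,.5)
cv2.imwrite("pics/c1.png",crop(t,245,105,200,150,4,.5)); 
c=crop(s,270,140,160,200,3,.6); cv2.imwrite("pics/c2.png",c)
E
```

```text
(no output)
```

View pics/c1.png

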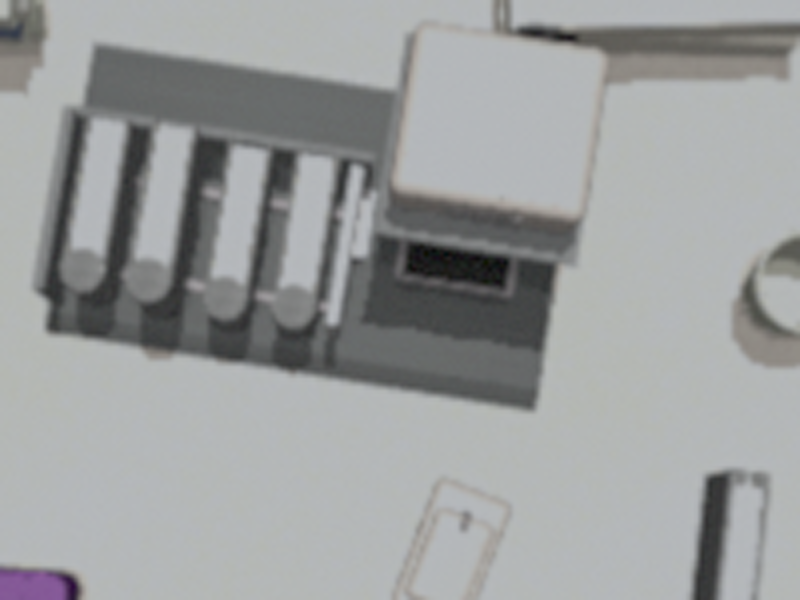

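View pics/c2.png

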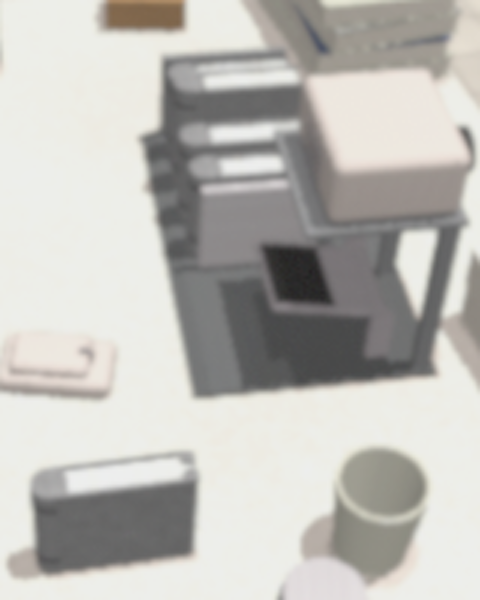

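Side crop: the tall book is the second from the left (spine top at c2 (185,78), its top raised about 25 mm; neighbours at (190,133) and (203,165)). The new book is grey with its round spine at c2 (48,485), towards the robot. Top crop: plate front corners at c1 (50,330) and (535,408). Next I measure.

Run:
```python
from h import *
t=cam("top");s=cam("side")
c1=lambda u,v:(u/4+245-.4,v/4+105-.4)
P=np.vstack([ray(t,[c1(50,330),c1(535,408)],0),ray(t,[c1(95,45)],.005)])
L=np.array([[-.086,.185],[-.086,-.185],[.135,.185]])
W=P[:,:2]
def fit(L,W):
    a=(L-L.mean(0))@[1,1j];b=(W-W.mean(0))@[1,1j]
    r=(b*a.conj()).sum();th=np.angle(r);R=np.array([[np.cos(th),-np.sin(th)],[np.sin(th),np.cos(th)]])
    o=W.mean(0)-R@L.mean(0);return th,o,R,np.linalg.norm(L@R.T+o-W,axis=1)
th,o,R,e=fit(L,W);print("station",th,o,"err",e)
sp=[(82,270),(149,278),(226,298),(294,305)]
for i,q in enumerate(sp):
    w=ray(t,[c1(*q)],.130 if i==1 else .105)[0,:2]; print("spine centre in st",R.T@(w-o))
# check in side: project
def S(x,y,z): return np.r_[R@[x,y]+o,z]
print(proj(s,[S(-.086,-.185,0),S(-.086,.185,0),S(0,-.112,.176),S(-.062,.175,.005)]).round(1), "c2 obs corner (195,395)->",(195/3+270,395/3+140))
np.save("st.npy",[th,*o])
a=crop(t,410,210,40,65,9,.5);b=crop(s,270,280,80,65,9,.7)[:, :430]
b=crop(s,275,285,68,50,9*65/50/1.5,.7);b=cv2.resize(b,(440,int(b.shape[0]*440/b.shape[1])))
H=np.zeros((585,800,3),np.uint8);H[:,:360]=a;H[:b.shape[0],360:]=b;cv2.imwrite("pics/nb.png",H);print(b.shape)
```

```text
station -0.13302237756251262 [ 0.63161464 -0.01362223] err [0.0030045 0.0030362 0.0024222]
spine centre in st [-0.04749932  0.15188326]
spine centre in st [-0.04858198  0.10235474]
spine centre in st [-0.05133573  0.0500353 ]
spine centre in st [-0.04886133  0.00277828]
[[334.9 272. ]
 [316.2 183.7]
 [366.8 200.2]
 [324.1 183.9]] c2 obs corner (195,395)-> (335.0, 271.66666666666663)
(323, 440, 3)
```

View pics/nb.png

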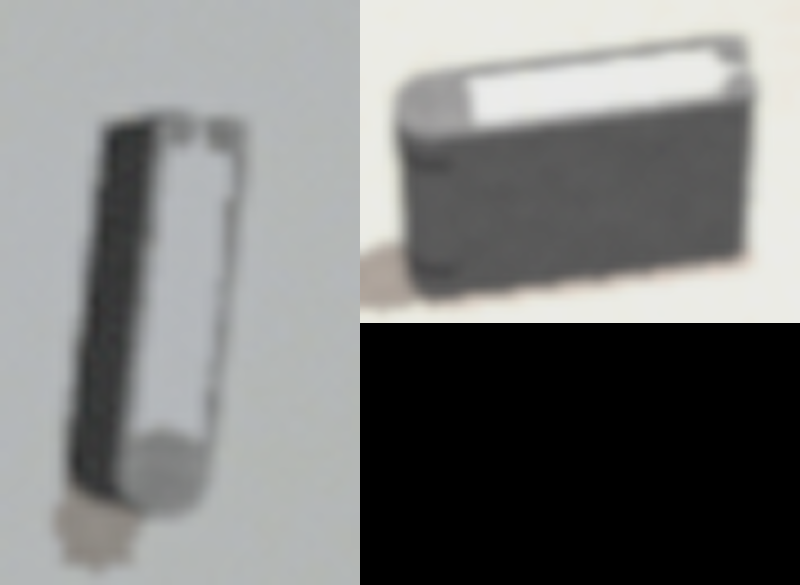

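The tall book is the second from the left, confirmed by the spine positions. In the pic, the new book's spine-top centre is at nb (163,475) and its far-end top corners are at (160,118) and (243,122). In the side view, the spine is at (435,100) and the far end at (748,68).

```bash
python3 -m jog --help 2>&1 | tail -20
python3 - <<'E'
from h import *
t=cam("top");s=cam("side")
T=lambda u,v:(u/9+410-.45,v/9+210-.45)
S=lambda u,v:((u-360)/6.47+275-.4,v/6.47+285-.4)
a=ray(t,[T(163,475),T(201,118),T(160,118),T(243,122)],.1);b=ray(s,[S(435,102),S(750,70)],.1)
print(a.round(4));print(b.round(4))
for q in(a,b):
    d=q[1]-q[0];print("len",np.hypot(*d[:2]),"yaw",np.arctan2(d[1],d[0]))
st=get_state();R=cv2.Rodrigues(st["tool_rot"])[0];print(R.round(3),st["time"])
E
```

```text
invalid input: not JSON, or not a number
[[ 0.3663 -0.3102  0.1   ]
 [ 0.4753 -0.3209  0.1   ]
 [ 0.475  -0.3083  0.1   ]
 [ 0.4744 -0.3338  0.1   ]]
[[ 0.3668 -0.3156  0.1   ]
 [ 0.4739 -0.3301  0.1   ]]
len 0.10957226004201567 yaw -0.09794675322861504
len 0.10806279678201787 yaw -0.13457362069446663
[[-0.97   0.244  0.   ]
 [ 0.244  0.97  -0.   ]
 [-0.    -0.    -1.   ]] 0.4
```

```bash
python3 -m jog '[[20,-20,60,0],[60,-60,110,0],[100,-110,150,0.05],[145,-165,190,0.08],[190,-225,200,0.1],[230,-285,200,0.137],[270,-340,200,0.137],[310,-395,200,0.137]]' 1 20 && python3 -m jog '[[0,-60,0,0],[0,-120,0,0],[-10,-180,0,0],[-25,-240,-20,0],[-40,-300,-40,0],[-55,-360,-70,0],[-70,-420,-100,0],[-85,-480,-130,0]]'
python3 - <<'E'
from h import *
st=get_state();print(st["position"],cv2.Rodrigues(st["tool_rot"])[0].round(3),st["ft_force"].round(1))
E
```

```text
time: 1.4
position: [0.4242, 0.2965, 0.4207]
tool_rot: [0.172, 3.136, 0.002]
ft_force: [-0.4, 0.5, -0.2]
grip_width: 0.999
time: 2.4
position: [0.3669, -0.0782, 0.3429]
tool_rot: [0.168, 3.134, -0.0]
ft_force: [0.7, -0.3, 0.6]
grip_width: 1.002
[ 0.36688467 -0.07823423  0.34288192] [[-0.994  0.107  0.003]
 [ 0.107  0.994 -0.   ]
 [-0.003  0.    -1.   ]] [ 0.7 -0.3  0.6]
```

```bash
python3 -m jog '[[0,0,0,0],[0,0,0,0],[0,0,0,0],[0,0,0,0],[0,0,0,0],[0,0,0,0],[0,0,0,0],[0,0,0,0]]'
```

```text
time: 3.4
position: [0.3669, -0.0778, 0.3427]
tool_rot: [0.171, 3.136, 0.0]
ft_force: [0.6, 0.3, -0.3]
grip_width: 1.0
```

```bash
python3 -m jog '[[5,-40,-20,0],[10,-90,-40,0],[13,-140,-70,0],[13,-190,-110,0],[13,-236,-163,0],[13,-236,-163,0],[13,-236,-163,0],[13,-236,-163,0]]'
python3 - <<'E'
from h import *
st=get_state();print(st["position"].round(4),cv2.Rodrigues(st["tool_rot"])[0].round(3))
t=cam("top");s=cam("side")
a=crop(t,390,200,80,90,5,.5);b=crop(s,260,245,90,90,4.4,.8)
H=np.zeros((450,800,3),np.uint8);H[:,:400]=a;H[:396,400:796]=b;cv2.imwrite("pics/hov.png",H)
E
```

```text
time: 4.4
position: [0.3813, -0.3131, 0.1813]
tool_rot: [0.168, 3.134, -0.001]
ft_force: [-0.3, -0.4, -0.4]
grip_width: 1.002
[ 0.3813 -0.3131  0.1813] [[-0.994  0.107  0.003]
 [ 0.107  0.994 -0.001]
 [-0.004 -0.    -1.   ]]
```

View pics/hov.png

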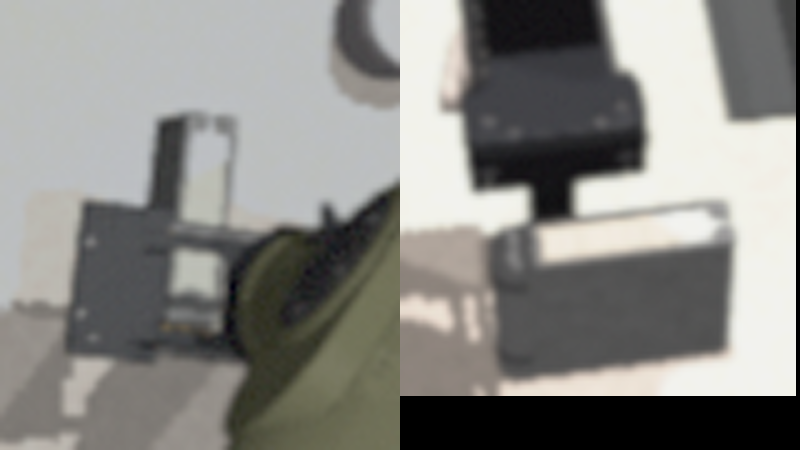

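Hover view: the open fingers straddle the book near its spine end (top crop (195,270); side crop (550,205)). Descend, then grip.

```bash
python3 -m jog '[[0,0,-40,0],[0,0,-80,0],[0,0,-105,0],[0,0,-115,0],[0,0,-115,0],[0,0,-115,0],[0,0,-115,0],[0,0,-115,0]]' && python3 -m jog '[[0,0,0,0],[0,0,0,0],[0,0,0,0],[0,0,0,0],[0,0,0,0],[0,0,0,0],[0,0,0,0],[0,0,0,0]]' -1 40
```

```text
time: 5.5
position: [0.3803, -0.3141, 0.0653]
tool_rot: [0.171, 3.135, -0.001]
ft_force: [-0.8, 0.4, -0.3]
grip_width: 1.001
time: 6.5
position: [0.3799, -0.3138, 0.0646]
tool_rot: [0.171, 3.136, 0.0]
ft_force: [0.1, -0.5, 0.3]
grip_width: 0.315
```

```bash
python3 -m jog '[[0,0,20,0],[0,0,60,0],[0,30,60,-0.01],[0,75,60,-0.026],[0,125,60,-0.026],[0,175,60,-0.026],[0,225,60,-0.026],[0,275,60,-0.026]]' && python3 -m jog '[[10,40,0,0],[40,80,0,0],[70,115,0,0],[88,124,0,0],[88,124,0,0],[88,124,0,0],[88,124,0,0],[88,124,0,0]]'
python3 - <<'E'
from h import *
st=get_state();print(st["position"].round(4),cv2.Rodrigues(st["tool_rot"])[0].round(3))
t=cam("top");s=cam("side")
a=crop(t,235,105,110,150,4,.5);b=crop(s,230,130,120,120,3,.7)
H=np.zeros((600,800,3),np.uint8);H[:,:440]=a;H[:360,440:800]=b;cv2.imwrite("pics/ins0.png",H)
E
```

```text
time: 7.5
position: [0.3793, -0.0372, 0.1244]
tool_rot: [0.212, 3.134, 0.0]
ft_force: [0.4, 0.3, -2.4]
grip_width: 0.321
time: 8.5
position: [0.4675, 0.0846, 0.1248]
tool_rot: [0.213, 3.133, 0.0]
ft_force: [-0.3, -0.6, -1.9]
grip_width: 0.32
[0.4675 0.0846 0.1248] [[-0.991  0.135  0.001]
 [ 0.135  0.991 -0.   ]
 [-0.001  0.    -1.   ]]
```

View pics/ins0.png

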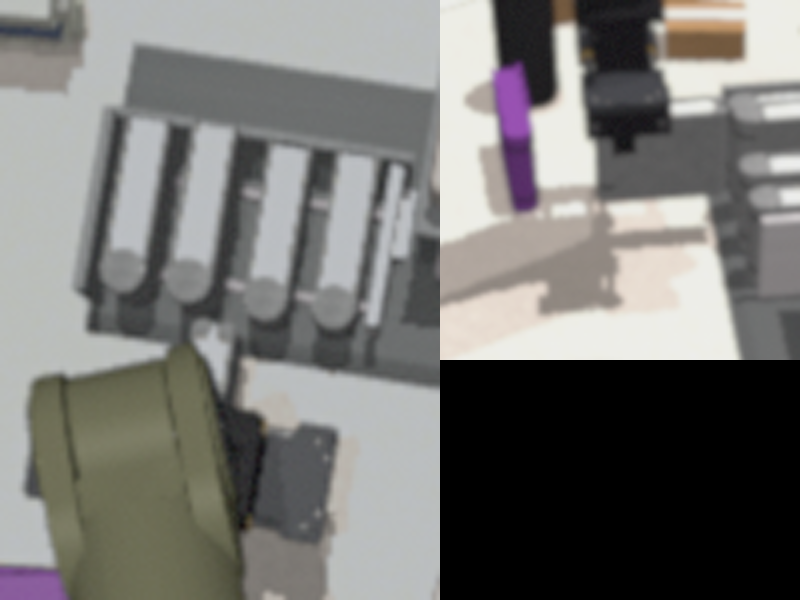

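The held book is level, with its far top end at ins0 (220,328). I check its lateral place in the station frame.

Run:
```python
from h import *
t=cam("top");th,ox,oy=np.load("st.npy");R=np.array([[np.cos(th),-np.sin(th)],[np.sin(th),np.cos(th)]])
w=ray(t,[(235+198/4-.4,105+325/4-.4),(235+246/4-.4,105+335/4-.4)],.16)[:,:2];print(w,(w-[ox,oy])@R)
print("tool",(get_state()["position"][:2]-[ox,oy])@R)
```

```text
[[0.56204368 0.08463889]
 [0.55609086 0.05254786]] [[-0.08198876  0.08816581]
 [-0.08363274  0.05556876]]
tool [-0.17543691  0.0759798 ]
```

```bash
python3 -m jog '[[0,2,-15,0],[0,2,-30,0],[0,2,-40,0],[0,2,-49,0],[0,2,-49,0],[6,1,-49,0],[14,0,-49,0],[20,-1,-49,0]]' && python3 -m jog '[[6,-1,0,0],[12,-2,0,0],[18,-2,0,0],[24,-3,0,0],[30,-4,0,0],[36,-5,0,0],[42,-6,0,0],[42,-6,0,0]]' && python3 -m jog '[[6,-1,0,0],[12,-2,0,0],[18,-2,0,0],[24,-3,0,0],[30,-4,0,0],[35,-5,0,0],[35,-5,0,0],[35,-5,0,0]]'
python3 - <<'E'
from h import *
th,ox,oy=np.load("st.npy");R=np.array([[np.cos(th),-np.sin(th)],[np.sin(th),np.cos(th)]])
print("tool",(get_state()["position"][:2]-[ox,oy])@R)
t=cam("top");s=cam("side")
a=crop(t,235,105,110,120,4,.5);b=crop(s,230,130,120,120,3,.7)
H=np.zeros((480,800,3),np.uint8);H[:,:440]=a;H[:360,440:800]=b;cv2.imwrite("pics/ins1.png",H)
E
```

```text
time: 9.65
position: [0.4889, 0.084, 0.0761]
tool_rot: [0.212, 3.133, 0.0]
ft_force: [-0.6, -0.2, -2.0]
grip_width: 0.321
time: 10.65
position: [0.5306, 0.0782, 0.0757]
tool_rot: [0.212, 3.133, 0.001]
ft_force: [-1.4, 1.0, -1.9]
grip_width: 0.316
time: 11.65
position: [0.5649, 0.0733, 0.0757]
tool_rot: [0.211, 3.133, 0.0]
ft_force: [0.4, 0.5, -1.7]
grip_width: 0.315
tool [-0.07761857  0.07730537]
```

View pics/ins1.png

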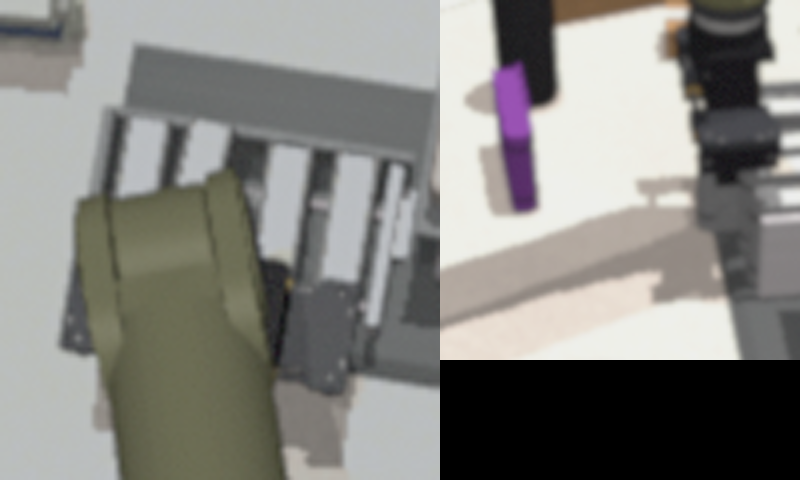

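```bash
python3 -m jog '[[0,0,-2,0],[0,0,-4,0],[0,0,-5,0],[0,0,-5,0],[0,0,-5,0],[0,0,-5,0],[0,0,-5,0],[0,0,-5,0]]' && python3 -m jog '[[0,0,0,0],[0,0,0,0],[0,0,0,0],[0,0,0,0],[0,0,0,0],[0,0,0,0],[0,0,0,0],[0,0,0,0]]' 0.3 && python3 -m jog '[[0,0,20,0],[0,0,45,0],[-30,4,45,0],[-70,9,45,0],[-85,11,45,0],[-85,11,45,0],[-85,11,20,0],[-85,11,3,0]]' && python3 -m jog '[[0,0,0,0],[0,0,0,0],[0,0,0,0],[0,0,0,0],[0,0,0,0],[0,0,0,0],[0,0,0,0],[0,0,0,0]]' -1 40
python3 - <<'E'
from h import *
th,ox,oy=np.load("st.npy");R=np.array([[np.cos(th),-np.sin(th)],[np.sin(th),np.cos(th)]])
print("tool",(get_state()["position"][:2]-[ox,oy])@R)
t=cam("top");s=cam("side")
a=crop(t,235,105,110,120,4,.5);b=crop(s,270,130,90,90,4,.7)
H=np.zeros((480,800,3),np.uint8);H[:,:440]=a;H[:360,440:800]=b;cv2.imwrite("pics/ins2.png",H)
E
```

```text
time: 12.75
position: [0.5648, 0.0733, 0.0707]
tool_rot: [0.212, 3.134, 0.0]
ft_force: [0.4, -0.3, -1.6]
grip_width: 0.321
time: 13.75
position: [0.5649, 0.0732, 0.0707]
tool_rot: [0.212, 3.133, 0.0]
ft_force: [-0.2, -0.5, -0.2]
grip_width: 0.649
time: 14.75
position: [0.4809, 0.0839, 0.0729]
tool_rot: [0.213, 3.133, 0.0]
ft_force: [-0.5, 0.1, 0.3]
grip_width: 0.649
time: 15.75
position: [0.4799, 0.0842, 0.0737]
tool_rot: [0.212, 3.133, 0.0]
ft_force: [0.4, -1.3, -0.5]
grip_width: 0.006
tool [-0.16334189  0.07682002]
```

View pics/ins2.png

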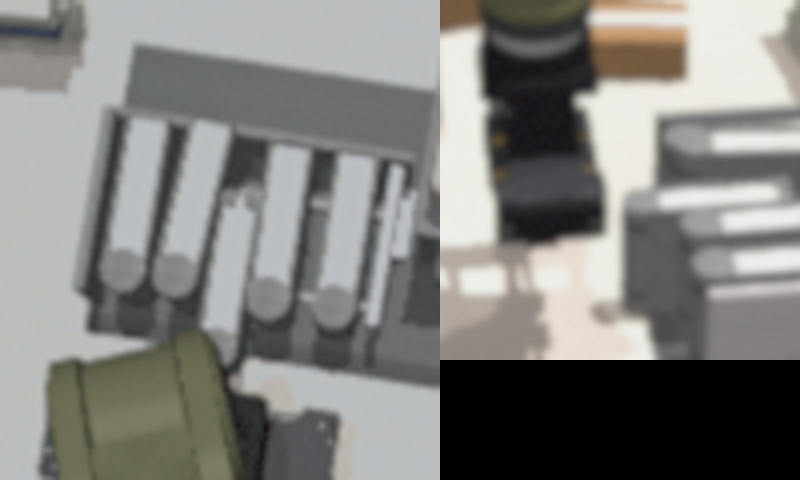

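The book stands in the gap right of the tall book, spine at ins2 (218,345), about 40 mm proud. Push with closed fingers.

```bash
python3 -m jog '[[8,-1,0,0],[16,-2,0,0],[24,-3,0,0],[32,-4,0,0],[40,-5,0,0],[48,-6,0,0],[56,-8,0,0],[64,-9,0,0]]' && python3 -m jog '[[4,-1,0,0],[8,-1,0,0],[12,-2,0,0],[16,-2,0,0],[19,-3,0,0],[22,-3,0,0],[25,-3,0,0],[25,-3,0,0]]'
python3 - <<'E'
from h import *
th,ox,oy=np.load("st.npy");R=np.array([[np.cos(th),-np.sin(th)],[np.sin(th),np.cos(th)]])
print("tool",(get_state()["position"][:2]-[ox,oy])@R,get_state()["ft_force"])
E
```

```text
time: 16.85
position: [0.5442, 0.075, 0.0736]
tool_rot: [0.212, 3.134, 0.0]
ft_force: [-1.1, 0.6, 0.2]
grip_width: 0.009
time: 17.85
position: [0.5694, 0.0722, 0.0738]
tool_rot: [0.212, 3.133, 0.0]
ft_force: [-0.4, -0.6, 0.5]
grip_width: 0.006
tool [-0.0730524   0.07678735] [-0.44305455 -0.60474221  0.47729118]
```

```bash
python3 -m jog '[[1,0,0,0],[2,0,0,0],[3,0,0,0],[3,0,0,0],[3,0,0,0],[3,0,0,0],[3,0,0,0],[3,0,0,0]]' && python3 -m jog '[[-20,3,0,0],[-50,6,20,0],[-80,10,60,0],[-110,14,90,0],[-110,-30,90,0],[-110,-80,90,0],[-110,-130,90,0],[-110,-180,90,0]]'
python3 - <<'E'
from h import *
st=get_state();print(st["joint_positions"].round(3))
t=cam("top");s=cam("side")
a=crop(t,235,105,110,120,4,.5);b=crop(s,270,130,90,90,4,.7)
H=np.zeros((480,800,3),np.uint8);H[:,:440]=a;H[:360,440:800]=b;cv2.imwrite("pics/ins3.png",H)
E
```

```text
time: 18.85
position: [0.5701, 0.0723, 0.0734]
tool_rot: [-0.211, -3.132, 0.001]
ft_force: [-5.9, 0.6, 3.6]
grip_width: 0.007
time: 19.85
position: [0.4625, -0.1097, 0.1643]
tool_rot: [0.211, 3.131, -0.001]
ft_force: [1.1, -0.7, 1.0]
grip_width: 0.002
[ 0.172 -0.012  0.005  1.95   0.     1.2    1.613]
```

View pics/ins3.png

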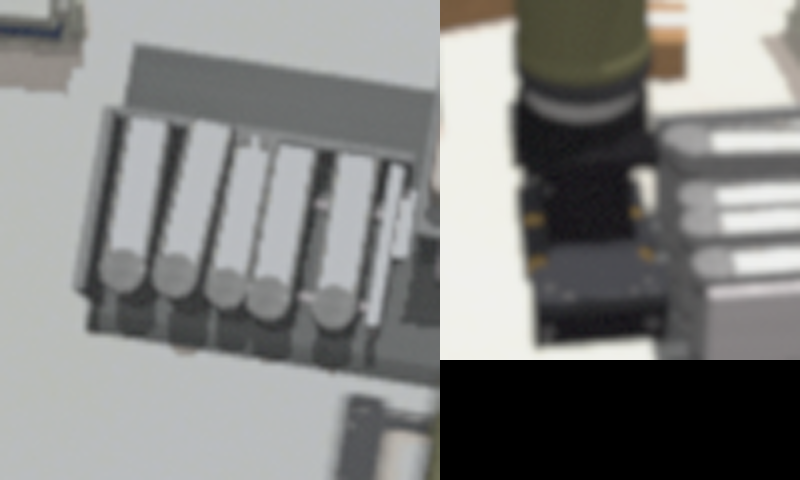

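Top view: the new book sits level with the others right of the tall one (spine at ins3 (228,288)); 5.9 N at the push end shows it reached the back wall. Now the tilt. Jog has no tilt input, so I test whether reaching beyond the arm's range (high up, joint 6 at its limit) tilts the tool and whether the tilt stays.

```bash
python3 -m jog '[[0,-10,60,0],[0,-20,120,0],[0,-20,180,0],[0,-20,240,0],[0,-20,300,0],[0,-20,360,0],[0,-20,420,0],[0,-20,480,0]]' && python3 -m jog '[[0,0,60,0],[0,0,120,0],[0,0,180,0],[0,0,240,0],[0,0,300,0],[0,0,360,0],[0,0,420,0],[0,0,480,0]]'
python3 - <<'E'
from h import *
st=get_state();print(st["joint_positions"].round(3),cv2.Rodrigues(st["tool_rot"])[0].round(3))
E
```

```text
time: 20.95
position: [0.4633, -0.1286, 0.6046]
tool_rot: [0.212, 3.093, -0.011]
ft_force: [0.4, 0.5, -1.0]
grip_width: 0.002
time: 21.95
position: [0.4682, -0.1287, 0.6399]
tool_rot: [0.203, 3.02, -0.031]
ft_force: [-0.6, 0.3, 0.1]
grip_width: 0.005
[-0.881  0.022  1.147  0.964 -0.026  2.052  1.688] [[-0.984  0.135  0.113]
 [ 0.132  0.991 -0.028]
 [-0.116 -0.013 -0.993]]
```

```bash
python3 -m jog '[[0,0,60,0],[0,0,120,0],[0,0,180,0],[0,0,240,0],[0,0,300,0],[0,0,360,0],[0,0,420,0],[0,0,480,0]]'
python3 - <<'E'
from h import *
st=get_state();print(st["joint_positions"].round(3),cv2.Rodrigues(st["tool_rot"])[0].round(3))
E
python3 -m jog '[[0,0,-60,0],[0,0,-120,0],[0,0,-180,0],[0,0,-180,0],[0,0,-180,0],[0,0,-180,0],[0,0,-180,0],[0,0,-180,0]]'
python3 - <<'E'
from h import *
st=get_state();print(st["joint_positions"].round(3),cv2.Rodrigues(st["tool_rot"])[0].round(3))
E
```

```text
time: 22.95
position: [0.4636, -0.1391, 0.6729]
tool_rot: [0.198, 2.951, -0.058]
ft_force: [-0.1, 0.4, 0.5]
grip_width: 0.006
[-1.021 -0.02   1.241  0.908  0.033  2.053  1.677] [[-0.974  0.136  0.179]
 [ 0.129  0.99  -0.051]
 [-0.184 -0.027 -0.983]]
time: 23.95
position: [0.4644, -0.1383, 0.4942]
tool_rot: [0.195, 2.949, -0.058]
ft_force: [-0.5, -0.7, 0.0]
grip_width: 0.007
[-0.72  -0.289  0.698  1.471  0.242  1.705  1.468] [[-0.974  0.134  0.181]
 [ 0.127  0.991 -0.051]
 [-0.186 -0.026 -0.982]]
```

Tilt does persist. I'll keep gaining it at the upper limit until it is about 0.5 rad.

```bash
python3 -m jog '[[0,20,60,0],[0,40,120,0],[0,60,180,0],[0,60,240,0],[0,60,300,0],[0,60,360,0],[0,60,420,0],[0,60,480,0]]' && python3 -m jog '[[0,0,60,0],[0,0,120,0],[0,0,180,0],[0,0,240,0],[0,0,300,0],[0,0,360,0],[0,0,420,0],[0,0,480,0]]'
python3 - <<'E'
from h import *
st=get_state();print(st["joint_positions"].round(3),cv2.Rodrigues(st["tool_rot"])[0].round(3)[:,2])
E
```

```text
time: 24.95
position: [0.4674, -0.084, 0.7105]
tool_rot: [0.191, 2.871, -0.063]
ft_force: [0.3, 0.0, -0.3]
grip_width: 0.008
time: 25.95
position: [0.4763, -0.0907, 0.7488]
tool_rot: [0.182, 2.791, -0.07]
ft_force: [1.2, -0.1, 0.2]
grip_width: 0.009
[-0.482  0.008  0.608  0.736  0.027  2.053  1.582] [ 0.333 -0.07  -0.94 ]
```

```bash
for i in 1 2; do python3 -m jog '[[0,0,60,0],[0,0,120,0],[0,0,180,0],[0,0,240,0],[0,0,300,0],[0,0,360,0],[0,0,420,0],[0,0,480,0]]'; done
python3 - <<'E'
from h import *
st=get_state();print(st["joint_positions"].round(3),cv2.Rodrigues(st["tool_rot"])[0].round(3))
E
```

```text
time: 26.95
position: [0.4738, -0.0981, 0.7841]
tool_rot: [0.182, 2.716, -0.085]
ft_force: [0.3, -0.0, -0.8]
grip_width: 0.009
time: 27.95
position: [0.4718, -0.097, 0.821]
tool_rot: [0.172, 2.638, -0.097]
ft_force: [0.6, 1.0, 0.6]
grip_width: 0.009
[-0.998  0.035  1.241  0.576 -0.051  2.053  1.64 ] [[-0.872  0.14   0.47 ]
 [ 0.105  0.989 -0.1  ]
 [-0.479 -0.038 -0.877]]
```

```bash
python3 -m jog '[[0,0,60,0],[0,0,120,0],[0,0,180,0],[0,0,240,0],[0,0,300,0],[0,0,360,0],[0,0,420,0],[0,0,480,0]]' &&  python3 -m jog '[[0,0,-60,0],[0,0,-120,0],[0,0,-180,0],[0,0,-240,0],[0,0,-300,0],[0,0,-360,0],[0,0,-420,0],[0,-10,-470,0]]'
python3 - <<'E'
from h import *
st=get_state();print(st["joint_positions"].round(3),cv2.Rodrigues(st["tool_rot"])[0].round(3))
E
```

```text
time: 28.95
position: [0.4635, -0.0954, 0.8559]
tool_rot: [0.167, 2.562, -0.109]
ft_force: [0.1, 0.2, -0.4]
grip_width: 0.007
time: 29.95
position: [0.4934, -0.1071, 0.635]
tool_rot: [0.155, 2.585, -0.107]
ft_force: [0.7, 1.3, 1.3]
grip_width: 0.001
[ 0.518 -0.299 -0.237  1.35  -0.104  1.526  1.697] [[-0.846  0.132  0.517]
 [ 0.089  0.99  -0.107]
 [-0.526 -0.045 -0.849]]
```

```bash
python3 -m jog '[[0,0,-60,0],[0,-3,-120,0],[0,-6,-180,0],[0,-9,-240,0],[0,-12,-300,0],[0,-12,-360,0],[0,-12,-420,0],[0,-12,-435,0]]'
python3 - <<'E'
from h import *
st=get_state();print(st["joint_positions"].round(3),cv2.Rodrigues(st["tool_rot"])[0].round(3)[:,2],(st["position"]).round(4))
E
```

```text
time: 30.95
position: [0.5417, -0.1212, 0.2828]
tool_rot: [0.143, 2.597, -0.094]
ft_force: [1.0, 3.5, 0.1]
grip_width: 0.006
[ 0.436 -0.301 -0.217  2.059 -0.104  0.835  1.719] [ 0.509 -0.095 -0.856] [ 0.5417 -0.1212  0.2828]
```

```bash
python3 -m jog '[[0,0,-40,0],[0,0,-80,0],[5,-1,-120,0],[10,-2,-160,0],[15,-3,-187,0],[18,-3,-187,0],[18,-3,-187,0],[18,-3,-187,0]]'
python3 - <<'E'
from h import *
st=get_state();print(st["joint_positions"].round(3),cv2.Rodrigues(st["tool_rot"])[0].round(3)[:,2])
th,ox,oy=np.load("st.npy");R=np.array([[np.cos(th),-np.sin(th)],[np.sin(th),np.cos(th)]])
print("tool",(st["position"][:2]-[ox,oy])@R)
s=cam("side");cv2.imwrite("pics/ped.png",crop(s,270,130,150,150,4,.7))
E
```

```text
time: 31.95
position: [0.5581, -0.1302, 0.0967]
tool_rot: [0.157, 2.599, -0.103]
ft_force: [-0.0, 0.8, 0.9]
grip_width: 0.008
[ 0.47  -0.059 -0.289  2.261 -0.008  0.396  1.633] [ 0.505 -0.104 -0.857]
tool [-0.05743338 -0.12526898]
```

View pics/ped.png

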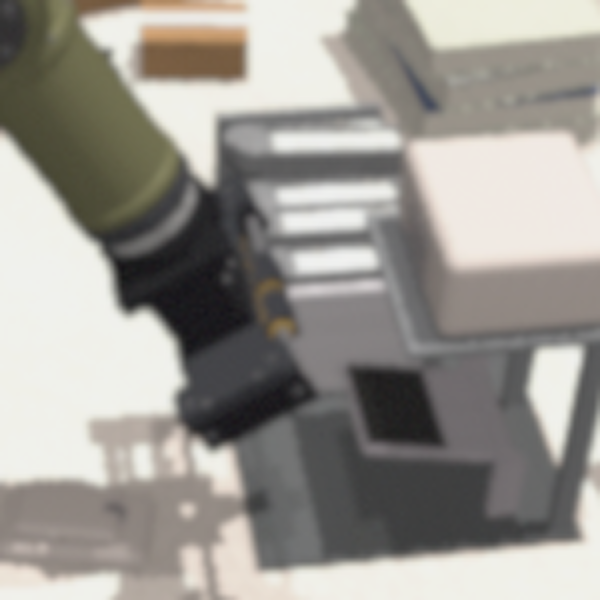

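Side picture: the tilted gripper is in front of the pedal, body at ped (250,390), tread at (395,405), shelf edge at (400,340), with clear room. Slide in and press.

```bash
python3 -m jog '[[10,1,-6,0],[22,2,-9,0],[34,2,-9,0],[44,3,-9,0],[52,4,-9,0],[54,4,-12,0],[54,4,-18,0],[54,4,-24,0]]' && python3 -m jog '[[0,0,-4,0],[0,0,-8,0],[0,0,-12,0],[0,0,-16,0],[0,0,-20,0],[0,0,-24,0],[0,0,-26,0],[0,0,-26,0]]';  python3 - <<'E'
from h import *
st=get_state()
th,ox,oy=np.load("st.npy");R=np.array([[np.cos(th),-np.sin(th)],[np.sin(th),np.cos(th)]])
print("tool",(st["position"][:2]-[ox,oy])@R)
E
```

```text
time: 33.0
position: [0.6103, -0.1259, 0.0703]
tool_rot: [0.157, 2.603, -0.103]
ft_force: [-8.0, 1.6, 10.1]
grip_width: 0.004
time: 34.0
position: [0.6093, -0.1258, 0.0478]
tool_rot: [0.156, 2.604, -0.106]
ft_force: [-41.2, 9.0, 50.3]
grip_width: 0.006
tool [-0.0072578 -0.1141535]
```

```bash
python3 -m jog '[[0,0,10,0],[-2,0,22,0],[-2,0,34,0],[4,-1,34,0],[9,-1,34,0],[9,-1,30,0],[9,-1,24,0],[9,-1,18,0]]' && python3 -m jog '[[0,0,-4,0],[0,0,-8,0],[0,0,-11,0],[0,0,-14,0],[0,0,-16,0],[0,0,-16,0],[0,0,-16,0],[0,0,-16,0]]';  python3 - <<'E'
from h import *
st=get_state()
th,ox,oy=np.load("st.npy");R=np.array([[np.cos(th),-np.sin(th)],[np.sin(th),np.cos(th)]])
print("tool",(st["position"][:2]-[ox,oy])@R)
E
```

```text
time: 35.0
position: [0.6203, -0.1269, 0.0629]
tool_rot: [0.157, 2.602, -0.103]
ft_force: [-4.9, 1.0, 8.2]
grip_width: 0.006
time: 36.0
position: [0.6202, -0.1269, 0.05]
tool_rot: [0.156, 2.601, -0.105]
ft_force: [-28.6, 5.1, 39.6]
grip_width: 0.004
tool [ 0.00367912 -0.11383719]
```

```bash
python3 -m jog '[[0,0,0,0],[0,0,0,0],[0,0,0,0],[0,0,0,0],[0,0,6,0],[0,0,12,0],[0,0,18,0],[0,0,24,0]]' && python3 -m jog '[[-4,0,30,0],[-12,1,33,0],[-25,3,33,0],[-45,6,33,0],[-65,9,40,0],[-85,11,60,0],[-85,11,90,0],[-85,11,120,0]]' && python3 -m jog '[[0,-30,40,0],[0,-80,80,0],[0,-130,100,0],[0,-180,120,0],[0,-220,120,0],[0,-220,120,0],[0,-220,120,0],[0,-220,120,0]]';  python3 - <<'E'
from h import *
print(get_state()["joint_positions"].round(2))
t=cam("top");s=cam("side")
a=crop(t,235,105,110,120,4,.5);b=crop(s,270,130,90,120,4,.7)
H=np.zeros((480,800,3),np.uint8);H[:,:440]=a;H[:480,440:800]=b;cv2.imwrite("pics/end.png",H)
E
```

```text
time: 37.0
position: [0.6212, -0.127, 0.0718]
tool_rot: [0.156, 2.6, -0.102]
ft_force: [2.5, -0.1, 2.2]
grip_width: 0.009
time: 38.0
position: [0.5328, -0.1156, 0.1892]
tool_rot: [0.157, 2.606, -0.102]
ft_force: [0.8, -0.4, -0.1]
grip_width: 0.001
time: 39.0
position: [0.5351, -0.3339, 0.3098]
tool_rot: [0.154, 2.603, -0.1]
ft_force: [-0.1, 0.4, 0.6]
grip_width: 0.01
[ 0.55 -0.11  0.09  1.85 -0.27  0.92  2.2 ]
```

View pics/end.png

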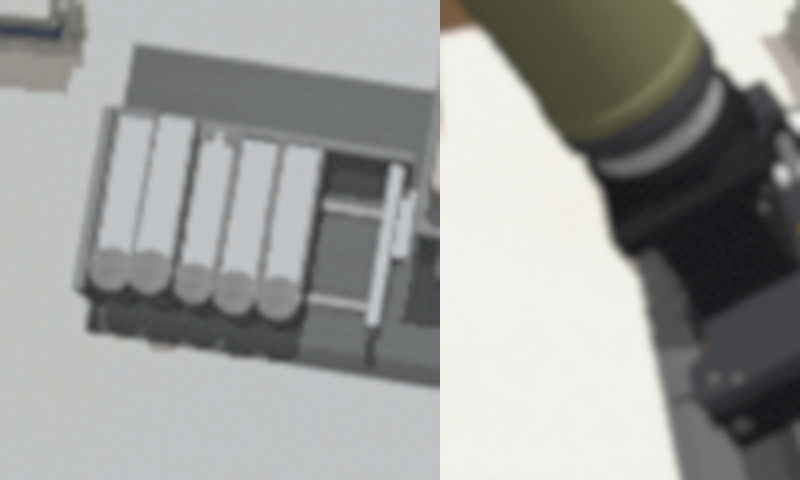

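Final picture: the five books are tight (spines at end (110,268), (150,272), (193,285), (235,293), (278,298)) and the plate is back at (387,245). One numeric check, then I hand in.

Run:
```python
from h import *
t=cam("top");th,ox,oy=np.load("st.npy");R=np.array([[np.cos(th),-np.sin(th)],[np.sin(th),np.cos(th)]])
p=[(110,268),(150,272),(193,285),(235,293),(278,298)];z=[.105,.13,.105,.105,.105]
for q,h in zip(p,z):
    w=ray(t,[(q[0]/4+235-.4,q[1]/4+105-.4)],h)[0,:2]; print(((w-[ox,oy])@R).round(4))
```

```text
[-0.0474  0.1604]
[-0.0486  0.1293]
[-0.0502  0.1015]
[-0.0512  0.0718]
[-0.0501  0.0418]
```

```bash
python3 -c "
from bench import *
print(close_job())"
```

```text
the job is handed in; nothing more can be done
None
```

The new book is filed directly right of the tall book, which is second from the left. The pedal was pressed to its stop, held and let up, and the job is handed in at about 39 s of the 72 s.

**Filing the book:** I gripped it by the spine end, slid it into the gap, then pushed it home with closed fingers. Contact at about 6 N marked the back wall.

**Pedal:** The moves have no tilt input, so I tilted the tool about 31 degrees by pushing the arm against its upper reach limit. I pressed twice:
- **First press:** it landed too near the tread's front edge and took 50 N up and 41 N back.
- **Second press:** it was 11 mm further in and at the stop height, with 40 N up and 29 N back, held for about 1 s.

Both forces are well above the 12–18 N expected near the stop, which suggests the tread was on its stop. I had no direct pedal angle reading.

**Last checks, from the top camera (good to about 2 mm):**

| Check | Measured | Wanted |
|---|---|---|
| New book right of tall book, centre to centre | about 28 mm | 25.5–34.5 mm |
| row_book_c at station y | about 42 mm | over 35 mm (42 = tight) |
| Spines level with each other | within about 4 mm | within 12 mm |

- **Pedal up:** the clamp plate is back where it started, so I take the pedal to be up. The robot was clear of everything.
- **Not checked:** the arm hid the row in the last side view, so upright was judged only from the top view. I did not measure the bystanders again, though no contact with them showed. While gaining tilt, joints 3 and 6 read 0.001 to 0.003 rad past their quoted ranges, which I took to be reading noise at the limits.

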